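Tap a blank true to the pointer of a drilling jig

TASK

Set the wooden blank in the drilling jig: push it home against the fence until it bears on it along its whole length, then tap it along the fence from its two ends until its pencil line stands at the pointer with the blank still flush, and the sprung hold-down finger stands straight again, not left dragged to one side. Push lightly throughout, with about a kilo at most, and leave the finger and everything else on the bench alone.

Things in the scene. Friction and masses are not known exactly. Their poses are not given: they have to be found in the camera images.
- jig: the drilling jig, screwed to the bench: a plywood bed 340 wide (y) x 215 deep (x) x 18 thick, with the fence across it. Origin at bench level below the middle of the fence's front face; x points from the front edge to the back, square to the fence; y runs along the fence (to the left for someone in front of the jig, where the robot is); z up. Bed from x = -140 to +75, its top (waxed) at z = 18
- fence: the fence, a wooden batten 300 long (y) x 20 thick x 26 high, standing on the bed. Origin in the middle of the lower edge of its front face (the face the blank is to bear on is its x = 0 plane, and looks to -x); axes as the jig's. Its top is 44 above the bench
- blank: the wooden blank lying on the bed in front of the fence, under the foot of the hold-down finger: a plain block 150 long (y) x 95 deep (x) x 30 high, about 0.28 kg, too big to grip; origin at the centre of its underside, x towards the fence, z up; all in mm. A thin pencil line is drawn across the middle of its top, along its x axis. Two like blanks lie stacked elsewhere on the bench and are not wanted
- blank_line (a point): the back end of the blank's pencil line, on the top edge of the blank's back (fence) side, in the middle of its length (blank frame: 47.5, 0, 30 mm)
- blank_back_left (a point): left end (+y) of the blank's back face, half way up (blank frame: 47.5, 75, 15 mm)
- blank_back_right (a point): right end (-y) of the blank's back face, half way up (blank frame: 47.5, -75, 15 mm)
- pointer: small steel clip sitting fixed on the fence's top, 14 wide, with a flat nose that comes to a point at the fence's front edge; axes as the jig's; origin 10 mm behind the fence's front face, on its top. It stands 17 to 28 mm to the left or the right of the hold-down finger; the other clip, a broader square one without a nose, is a parked stop and has no part in this
- pointer_tip (a point): the point of the pointer's nose (pointer frame: -9.5, 0, 3 mm): the pencil line's end is to stand here, same place along the fence
- hold_down (a joint): sideways swing of the sprung hold-down finger about its pillar (rad): 0 = straight, square to the fence, unloaded; positive = foot dragged to +y, negative = to -y. The pillar does not hold it back by friction; it is a spring, about 0.28 N per mm of drag at the foot, 95.5 mm from the pillar's axis
- pillar (a point): top of the steel pillar that carries the hold-down finger, on its axis: 48 mm behind the fence's front face, on the jig's y = 0, 54 mm above the bench. The finger, a 4 mm spring wire, runs from here over the fence to the blank's top. Nothing on the jig is higher than 75 mm above the bench
- finger_foot (a point): underside of the rubber foot (ball, 16 mm across) that presses on the blank's top with about 3.4 N. Pushed along, the blank takes the foot with it until it slips at 7 to 12 mm of drag; let go, both spring back up to 4 mm until the bed's friction holds them, the finger left dragged 4 to 9 mm. Tapping the blank back takes the foot back with it. Sliding the blank takes 4 to 7 N
- pencil: a pencil lying along the fence behind it, on the bed at the right of the pillar, 150 long; leave it alone
- offcut: a scrap of ply 50 x 35 x 18 on the bed behind the fence, at the left of the pillar; leave it alone
- square: a try square lying on the bench at the left, stock 100 mm along its x, blade 150 mm along its y; leave it alone
- sanding_block: a cork sanding block 112 x 62 x 28 on the bench at the left; leave it alone
- screwdriver: a screwdriver lying on the bench at the right; leave it alone
- blank2: the lower of two spare blanks stacked at the right, 150 x 95 x 30 each; leave it alone
- blank3: the upper spare blank; leave it alone
- glue: a glue bottle 52 across, 150 high, standing at the left; leave it alone
There are look-alikes about, which are no part of the job. Leave any purple or red look-alike of the blank alone.

How it is judged:
By the outcome, as a careful person would: the job done as asked, in the order asked, and still so for the second after the job is handed in, with the robot touching nothing.
It also fails if it takes over 67 s, if anything falls off the work surface, if the arm or the gripper's body presses on something with over 40 N, if the wrist force passes 120 N, or if a joint passes its speed limit or range.

ROBOT

A 6-joint arm with a two-finger parallel gripper is mounted at the origin on the work surface. World frame = base frame: x ahead of the robot, y to its left, z up, the work surface at z = 0. Lengths are in m, angles in rad, forces in N, time in s.
With the tool pointing down it reaches from about 0.35 to 1 m from the base axis. Payload 7.1 kg.
Tool frame: the origin (TCP) lies between the finger pads; the fingertips stand 22 mm ahead of it and the grasp point (between the pads) lies 3 mm ahead of it; x points along the fingers, y is the direction in which the jaws open and shut, and the axes are right-handed (so a half turn about x gives the same grasp; the last joint's range is limited). The gripper opens to 85 mm and grips with 20 to 120 N. Pads are 22 mm wide; open, the fingers measure 114 mm over their backs; the gripper's body (76 mm by 85 mm) begins 54 mm behind the grasp point. The pads swing forward as they close: fully open they stand 13 mm farther back than shut.
Start: joints at [1.193, 0.423, 1.63, -0, 1.089, -0.019], TCP at [0.219, 0.585, 0.253] pointing down, gripper open.
Joint ranges: [-3, 3], [-0.9, 2.11], [0.09, 2.58], [-1.31, 4.45], [0.11, 2.69], [-2.54, 2.54]. Speed limits (rad/s): [2.39, 2.39, 3.01, 3.14, 3.14, 3.14].

INTERFACE

Orientations are given as a rotation vector (axis times angle).
In Python, from rig import manip gives the robot as it stands. The module is installed in compiled form; this text tells all that it offers. Calls block until the motion is done:
- manip.move_to(position, orientation): joint-space move of the TCP to a pose.
- manip.servo_line(position, orientation=None, rate=0.15): straight line of the TCP; orientation=None keeps the orientation; rate is the mean speed in m/s.
- manip.set_joints(angles): joint-space move.
- manip.command_gripper(opening, f_grip=None): finger opening in m; f_grip is the grip in N (None keeps the last); returns when the fingers have stopped.
- manip.hold(seconds).
- manip.solve_ik(position, orientation): joint angles nearest the present ones, or None.
- manip.camera(name): name is "scene" or "top" or "wrist"; returns a dict with "image" (400x640x3 uint8, red, green, blue), "fx", "fy", "cx", "cy" (pixels), "cam_to_world" (4x4, takes a point from camera to world coordinates); the wrist camera has in their place "mount" (4x4, takes a point from camera to tool coordinates, whose origin is the TCP and whose axes are the tool frame's). Camera axes: x right, y down, z forward; pixel columns grow to the right and rows downward; lengths in m; the calibration is good to about 2 mm. A picture is of the moment at which its call begins: read the wrist's pose just before it. There is no depth.
A pose or a line that the arm cannot do raises manip.IKError and nothing moves.
- manip.sign_off(): hands the job in, once; it reports no verdict.
Readings, each from a call of its own:
- manip.get_time(): time.
- manip.get_joint_positions(): joint angles.
- manip.get_joint_vel(): joint speeds.
- manip.get_tau(): joint torques, N m.
- manip.get_position(): TCP position.
- manip.get_ee_rot(): TCP orientation.
- manip.get_contact_force(): force on the tool from outside, world axes, zero at the start.
- manip.get_torque(): the same for the moment, N m.
- manip.get_width(): finger opening in m.
Only numpy, scipy, OpenCV 4.12 (cv2) and the standard library are available. Lean on these libraries where they do the work, as an engineer would, in place of code of your own. Each camera call takes 0.05 s, during which the arm holds its last target. There are 200 camera calls.

## Working session

There is one attempt and no reset: what is moved stays moved. The work goes in short steps, each a Python script; the robot and the scene stay as the last script left them, time stands still between calls to the robot, and variables do not carry over. Pictures are saved under pics/ and viewed, about 8 in all and at most 12, crops included, and the job is handed in when it is done.

```bash
mkdir -p pics; ls; python3 - <<'E'
from rig import manip
import cv2,numpy as np
for n in("scene","top"):
    c=manip.camera(n); cv2.imwrite(f"pics/{n}0.png",c["image"][:,:,::-1])
    print(n,c["fx"],c["fy"],c["cx"],c["cy"],np.round(c["cam_to_world"],4).tolist())
print(manip.get_time(),manip.get_ee_rot(),manip.camera("wrist")["mount"])
E
```

```text
pics
scene 444.1652515019053 444.1652515019053 314.2372711059029 200.55676486887805 [[0.266, 0.8066, -0.5279, 1.144], [0.964, -0.2197, 0.15, -0.1668], [0.005, -0.5487, -0.836, 1.0411], [0.0, 0.0, 0.0, 1.0]]
top 501.75839500921245 501.75839500921245 312.0801222909901 201.72895230711126 [[0.0166, -0.995, 0.0989, 0.374], [-0.9998, -0.0157, 0.0097, 0.0188], [-0.0081, -0.0991, -0.995, 1.3949], [0.0, 0.0, 0.0, 1.0]]
0.1 [ 0.28049089  1.55267784 -0.28262364] [[ 6.73811609e-04 -3.18276958e-01  9.47997534e-01 -1.20153092e-01]
 [ 9.99999660e-01  6.65043738e-04 -4.87494182e-04 -1.01147254e-03]
 [-4.75301659e-04  9.47997540e-01  3.18277298e-01 -8.05514124e-02]
 [ 0.00000000e+00  0.00000000e+00  0.00000000e+00  1.00000000e+00]]
```

View pics/top0.png

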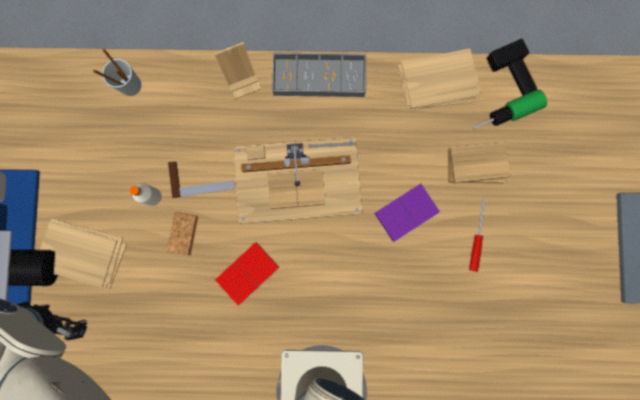

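View pics/scene0.png

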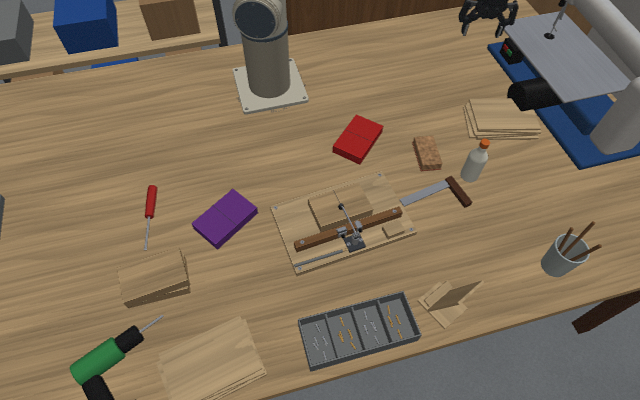

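```bash
cat > h.py <<'E'
from rig import manip
import numpy as np, cv2
from scipy.spatial.transform import Rotation as Ro
def rv(psi): # tool down, tool z along heading psi
    x=np.array([0,0,-1.]); z=np.array([np.cos(psi),np.sin(psi),0]); y=np.cross(z,x)
    return Ro.from_matrix(np.c_[x,y,z]).as_rotvec()
def snap(n):
    p=np.array(manip.get_position()); R=Ro.from_rotvec(manip.get_ee_rot()).as_matrix()
    c=manip.camera(n)
    if n=="wrist":
        T=np.eye(4);T[:3,:3]=R;T[:3,3]=p; c["cam_to_world"]=T@c["mount"]
    return c
def ray(c,uv,z):
    T=c["cam_to_world"]; d=T[:3,:3]@np.array([(uv[0]-c["cx"])/c["fx"],(uv[1]-c["cy"])/c["fy"],1]); o=T[:3,3]
    return o+d*(z-o[2])/d[2]
def proj(c,P):
    T=np.linalg.inv(c["cam_to_world"]); q=T[:3,:3]@np.asarray(P)+T[:3,3]
    return np.array([c["fx"]*q[0]/q[2]+c["cx"],c["fy"]*q[1]/q[2]+c["cy"]])
E
python3 - <<'E'
from h import *
import pickle
c=snap("top")
for uv in [(236,146),(357,140),(240,222),(361,213),(243,167),(350,158),(297,160)]: print(uv,ray(c,uv,.018).round(3))
psi=0.06
f=ray(c,(297,160),.044)
manip.move_to([f[0]-0.09,f[1],.27],rv(psi)); manip.command_gripper(0)
c=snap("wrist"); pickle.dump(c,open("w1.pkl","wb")); cv2.imwrite("pics/w1.png",c["image"][:,:,::-1])
print(manip.get_time(),manip.get_position(),c["fx"],manip.get_contact_force())
E
```

```text
(236, 146) [0.664 0.247 0.018]
(357, 140) [ 0.686 -0.09   0.018]
(240, 222) [0.452 0.23  0.018]
(361, 213) [ 0.482 -0.103  0.018]
(243, 167) [0.605 0.226 0.018]
(350, 158) [ 0.635 -0.071  0.018]
(297, 160) [0.627 0.076 0.018]
3.1583 [0.53202821 0.07502248 0.27000509] 335.162261355998 [-0.13263088  0.32409501 -0.18149541]
```

View pics/w1.png

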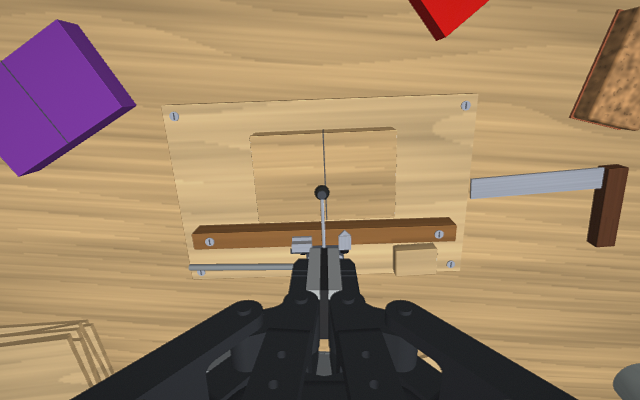

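The view is turned half round: image right is +y and image down is +x. The clip at (345,240) has a nose pointing to the fence front, so it's the pointer. The one at (301,244) is square, so it's the parked stop. The plain block under the foot at (252-395, 128-220) is the blank. The purple and red blocks are decoys. I'll enlarge this to confirm.

```bash
python3 - <<'E'
import cv2
i=cv2.imread("pics/w1.png")[112:262,240:440]
cv2.imwrite("pics/w1c.png",cv2.resize(i,None,fx=4,fy=4,interpolation=cv2.INTER_CUBIC))
E
```

```text
(no output)
```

View pics/w1c.png

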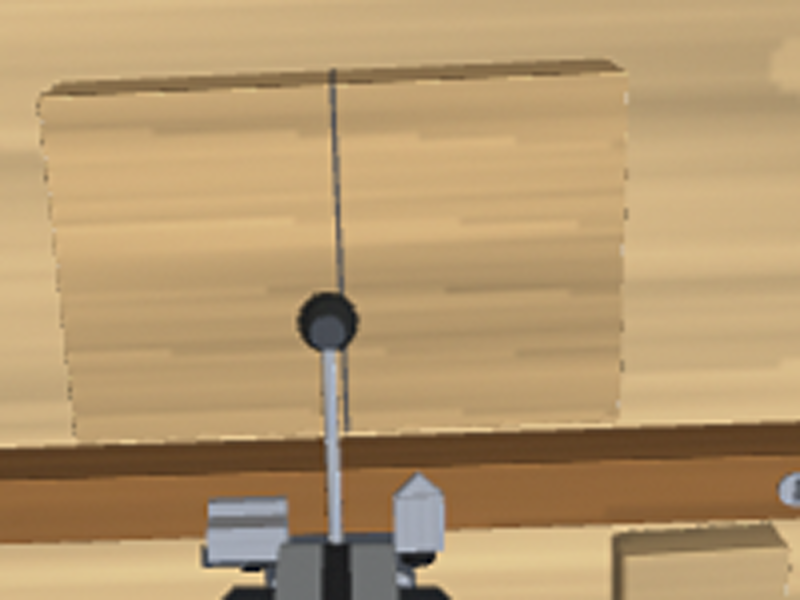

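```bash
cat > m1.py <<'E'
from h import *
import pickle,sys
c=pickle.load(open("w1.pkl","rb"))
f=lambda u,v:(u/4+240-.375,v/4+112-.375)
L=ray(c,f(0,479),.044);R=ray(c,f(800,456),.044)
yv=(L-R)[:2]*-1; yv/=np.linalg.norm(yv); psi=np.arctan2(-yv[0],yv[1]); 
e=np.array([ray(c,p,.044) for p in[(193,234),(456,226)]]); print("fence ends",e.round(4),"len",np.linalg.norm(e[0]-e[1]))
xv=np.array([np.cos(psi),np.sin(psi)]);yv=np.array([-xv[1],xv[0]])
m=e.mean(0)[:2]; o=m+xv*((L[:2]-m)@xv)
J=lambda P:np.array([(P[:2]-o)@xv,(P[:2]-o)@yv])*1000
print("psi",psi,"o",o)
for n,p,z in[("tip",(419,474),.047),("foot",(328,322),.056),("wireend",(335,535),.056),("FR",(40,95),.048),("FL",(626,72),.048),("BR",(76,441),.048),("BL",(619,424),.048),("lineF",(333,84),.048),("lineB",(347,432),.048)]:
    print(n,J(ray(c,f(*p),z)).round(1))
E
python3 m1.py
```

```text
fence ends [[ 0.6194 -0.0694  0.044 ]
 [ 0.5916  0.2255  0.044 ]] len 0.29626310301947517
psi 0.0922511701513712 o [0.60422088 0.07791478]
tip [ 0.8 22.9]
foot [-47.3  -0.8]
wireend [14.4 -1. ]
FR [-107.4  -71.9]
FL [-108.5   76.3]
BR [-12.5 -71.6]
BL [-12.9  77.9]
lineF [-107.8    2.4]
lineB [-12.9   3.2]
```

The crop confirms it. The nosed clip, with its tip at crop (419,474), is at y=+22.9, and the blank is 12.5 mm short of the fence. The finger is straight, and the line has to go about 20 mm to +y. Next is a force-guarded push home.

```bash
cat >> h.py <<'E'
psi=0.0923; o=np.array([.60422,.07791]); xv=np.array([np.cos(psi),np.sin(psi)]); yv=np.array([-xv[1],xv[0]])
W=lambda x,y,z:np.r_[o+xv*x/1000+yv*y/1000,z/1000]
def tj(): p=np.array(manip.get_position()); return np.array([(p[:2]-o)@xv,(p[:2]-o)@yv,p[2]])*1000
def frc(F0): d=np.array(manip.get_contact_force())-F0; return np.array([d[:2]@xv,d[:2]@yv,d[2]])
def line(x,y,z,rate): manip.servo_line(W(x,y,z),rv(psi),rate=rate)
def push(axis,sgn,end,fmax,step=1.0,rate=.02,F0=None):
    """push along axis (0=x,1=y) from here to coordinate end, stop when resistance>fmax"""
    p=tj(); q=p.copy(); log=[]; cmd=p[axis]
    while sgn*(end-cmd)>1e-6:
        cmd+=sgn*min(step,abs(end-cmd)); q[axis]=cmd; line(*q,rate)
        f=-sgn*frc(F0)[axis]; log.append((round(cmd,1),round(f,1)))
        if f>fmax: break
    return log
E
python3 - <<'E'
from h import *
manip.move_to(W(-136,3,110),rv(psi)); print(manip.get_time())
line(-136,3,56,.08); manip.hold(.2)
F0=np.array(manip.get_contact_force()); print("F0",F0,tj(),manip.get_time())
l=push(0,1,-122,2.0,1.0,.03,F0)
l+=push(0,1,-110,9,.5,.02,F0) if l[-1][1]<2.0 else []
print(l,tj(),frc(F0),manip.get_time())
E
```

```text
3.8833
F0 [-0.26274848 -0.15509247  0.08693326] [-135.61197041    3.02941251   56.47674327] 4.9083
[(np.float64(-134.6), np.float64(-1.0)), (np.float64(-133.6), np.float64(-0.4)), (np.float64(-132.6), np.float64(-0.3)), (np.float64(-131.6), np.float64(-1.7)), (np.float64(-130.6), np.float64(-0.5)), (np.float64(-129.6), np.float64(0.4)), (np.float64(-128.6), np.float64(-0.3)), (np.float64(-127.6), np.float64(-0.3)), (np.float64(-126.6), np.float64(-0.6)), (np.float64(-125.6), np.float64(-0.1)), (np.float64(-124.6), np.float64(-1.0)), (np.float64(-123.6), np.float64(-0.3)), (np.float64(-122.6), np.float64(-0.4)), (np.float64(-122.0), np.float64(-0.1)), (np.float64(-121.5), np.float64(-0.2)), (np.float64(-121.0), np.float64(-0.1)), (np.float64(-120.5), np.float64(-1.0)), (np.float64(-120.0), np.float64(0.2)), (np.float64(-119.5), np.float64(-0.3)), (np.float64(-119.0), np.float64(1.0)), (np.float64(-118.5), np.float64(2.8)), (np.float64(-118.0), np.float64(4.0)), (np.float64(-117.5), np.float64(4.2)), (np.float64(-117.0), np.float64(3.5)), (np.float64(-116.5), np.float64(3.4)), (np.float64(-116.0), np.float64(2.8)), (np.float64(-115.5), np.float64(2.5)), (np.float64(-115.0), np.float64(3.0)), (np.float64(-114.5), np.float64(3.8)), (np.float64(-114.0), np.float64(3.2)), (np.float64(-113.5), np.float64(3.9)), (np.float64(-113.0), np.float64(3.1)), (np.float64(-112.5), np.float64(3.2)), (np.float64(-112.0), np.float64(3.3)), (np.float64(-111.5), np.float64(3.2)), (np.float64(-111.0), np.float64(3.7)), (np.float64(-110.5), np.float64(3.3)), (np.float64(-110.0), np.float64(3.8)), (np.float64(-110.0), np.float64(3.6))] [-109.9451213     3.03630506   56.45167651] [-3.58668669  0.10417757 -0.74072709] 14.6583
```

```bash
python3 - <<'E'
from h import *
F0=np.array([-.26,-.155,.087])
l=push(0,1,-102,6.8,.6,.02,F0)
print([(float(a),float(b)) for a,b in l],tj(),frc(F0),manip.get_time())
line(-122,3,56,.12)
c=snap("wrist"); import pickle; pickle.dump(c,open("w2.pkl","wb")); cv2.imwrite("pics/w2f.png",c["image"][:,:,::-1])
print(manip.get_time())
E
```

```text
[(-109.3, 3.7), (-108.7, 2.8), (-108.1, 2.9), (-107.5, 3.1), (-106.9, 3.0), (-106.3, 3.8), (-105.7, 5.1), (-105.1, 7.0)] [-106.14359455    2.96044877   56.3857055 ] [-7.04152895 -0.91432912  3.73741929] 16.6583
17.0
```

View pics/w2f.png

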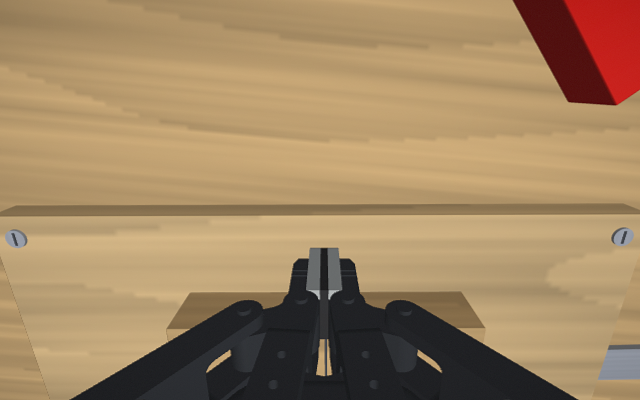

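```bash
python3 - <<'E'
from h import *
import pickle
line(-122,-100,56,.2); line(-47.5,-100,56,.2); line(-47.5,-90,56,.06); manip.hold(.2)
F0=np.array(manip.get_contact_force()); print(tj(),manip.get_time())
l=push(1,1,-80,2.0,.7,.02,F0); yc=tj()[1]; print([(float(round(a,1)),float(b)) for a,b in l],yc)
l=push(1,1,yc+26.5,9.3,1.5,.03,F0)
print([(float(round(a,1)),float(b)) for a,b in l],tj(),tj()[1]-yc,frc(F0),manip.get_time())
line(-47.5,-90,56,.1)
line(-47.5,-100,110,.2)
manip.move_to(W(-95,3,260),rv(psi)); manip.hold(.1)
c=snap("wrist"); pickle.dump(c,open("w3.pkl","wb"))
i=c["image"][:,:,::-1]; cv2.imwrite("pics/w3f.png",i); cv2.imwrite("pics/w3c.png",cv2.resize(i[112:262,240:440],None,fx=4,fy=4,interpolation=cv2.INTER_CUBIC))
print(tj(),manip.get_time())
E
```

```text
[-47.6123231  -90.10100088  56.08017889] 18.7083
[(-89.4, -1.0), (-88.7, -0.1), (-88.0, 0.3), (-87.3, -1.3), (-86.6, -1.1), (-85.9, -0.2), (-85.2, -0.6), (-84.5, 0.2), (-83.8, 0.5), (-83.1, 1.9), (-82.4, 1.2), (-81.7, 0.6), (-81.0, 1.6), (-80.3, 1.1), (-80.0, 1.8)] -80.01147603205423
[(-78.5, 1.0), (-77.0, 1.8), (-75.5, 2.8), (-74.0, 1.3), (-72.5, 2.6), (-71.0, 2.2), (-69.5, 1.4), (-68.0, 2.1), (-66.5, 2.9), (-65.0, 2.3), (-63.5, 2.4), (-62.0, 2.3), (-60.5, 1.4), (-59.0, 2.9), (-57.5, 2.7), (-56.0, 3.3), (-54.5, 2.0), (-53.5, 3.5)] [-47.6630706  -53.46299274  56.04638791] 26.548483292490793 [-2.73878907 -3.53165183  0.66625821] 26.9583
[-95.41831176   2.25379944 258.10195816] 28.825
```

View pics/w3c.png

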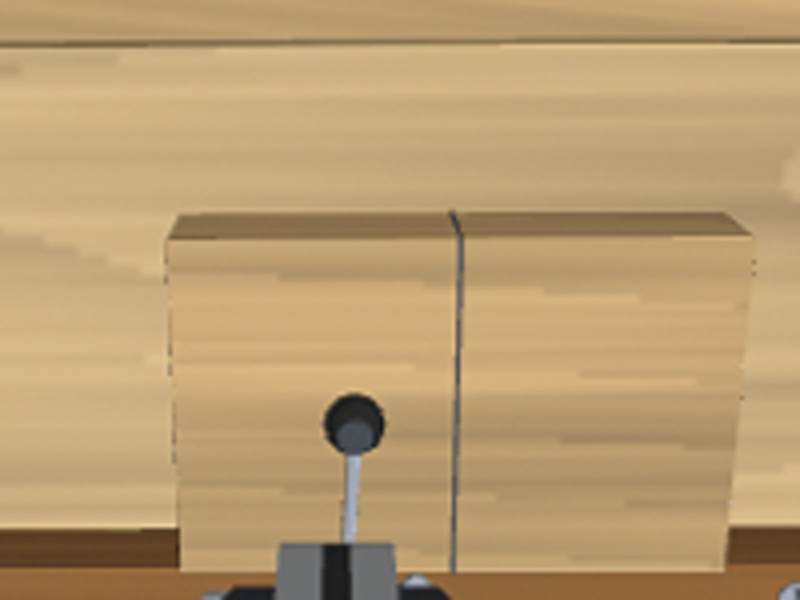

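```bash
python3 - <<'E'
from h import *
import pickle
c=pickle.load(open("w3.pkl","rb")); f=lambda u,v:(u/4+240-.375,v/4+112-.375)
J=lambda P:np.array([(P[:2]-o)@xv,(P[:2]-o)@yv])*1000
for n,p,z in[("tip",(418,574),.047),("foot",(354,425),.056),("w1",(353,460),.056),("w2",(349,540),.056),("FR",(168,238),.048),("FL",(753,236),.048),("BR",(180,572),.048),("BL",(726,572),.048),("lineF",(461,237),.048),("lineB",(453,572),.048),("fencetopR",(0,568),.044)]:
    print(n,J(ray(c,f(*p),z)).round(1))
E
```

```text
tip [ 0.7 23.2]
foot [-47.1   5.2]
w1 [-37.3   5. ]
w2 [-14.2   4. ]
FR [-94.8 -42. ]
FL [-95.3 106. ]
BR [ -0.4 -42.4]
BL [ -0.5 107.8]
lineF [-95.   32.2]
lineB [-0.4 32.7]
fencetopR [  0.5 -93. ]
```

The blank is flush: its back corners read x=-0.4 and -0.5. The line is 9.6 mm past the tip, while the foot is dragged only about 6 mm. So line minus foot is 27.4 mm, and it has to be 23.85 mm, the tip's offset from the straight finger. I'll tap from the left until the foot has slipped that much, and look while still in contact.

```bash
python3 - <<'E'
from h import *
import pickle
manip.move_to(W(-47.5,132,100),rv(psi)); line(-47.5,132,56,.15); line(-47.5,125,56,.1); manip.hold(.2)
F0=np.array(manip.get_contact_force()); print(F0,tj(),manip.get_time())
l=push(1,-1,103.7,9.3,1.5,.03,F0)
print([(float(round(a,1)),float(b)) for a,b in l],tj(),frc(F0),manip.get_time())
c=snap("wrist"); pickle.dump(c,open("w4.pkl","wb"))
i=c["image"][:,:,::-1]; cv2.imwrite("pics/w4f.png",i)
print(tj(),manip.get_time())
E
```

```text
[-0.74172045 -0.27459428 -0.57526812] [-47.27680391 125.07765835  56.39992063] 30.5667
[(123.6, 0.7), (122.1, 0.6), (120.6, -0.1), (119.1, 0.2), (117.6, 0.5), (116.1, 1.7), (114.6, 1.8), (113.1, 1.8), (111.6, 2.1), (110.1, 2.7), (108.6, 3.0), (107.1, 2.1), (105.6, 3.1), (104.1, 3.2), (103.7, 3.3)] [-47.29655265 103.66042167  56.40477439] [1.12328252 3.28765062 1.1650472 ] 34.3167
[-47.26005866 103.7006016   56.42559253] 34.3667
```

View pics/w4f.png

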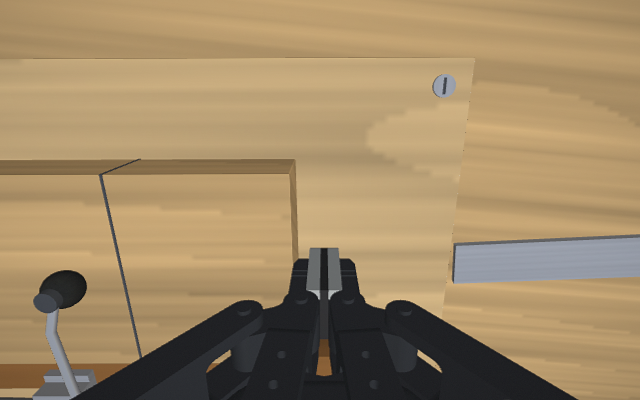

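```bash
python3 - <<'E'
from h import *
import pickle
J=lambda P:np.array([(P[:2]-o)@xv,(P[:2]-o)@yv])*1000
c=pickle.load(open("w4.pkl","rb"))
for n,p,z in[("foot",(64,289),.056),("lineF",(101,174),.048),("lineB",(141,358),.048),("FL",(290,173.5),.048)]:
    print(n,J(ray(c,p,z)).round(1))
g=cv2.cvtColor(c["image"],cv2.COLOR_RGB2GRAY)[265:315,30:95]
m=(g<70).astype(np.uint8); k=cv2.findContours(m,0,2)[0]; k=max(k,key=cv2.contourArea); print(cv2.fitEllipse(k),cv2.boundingRect(k))
E
```

```text
foot [-47.6  -6.3]
lineF [-95.1  14.1]
lineB [-3.6 14.1]
FL [-95.3  88.9]
((30.438440322875977, 25.63751220703125), (35.923431396484375, 54.54277801513672), 60.74567413330078) (4, 5, 53, 43)
```

```bash
python3 - <<'E'
from h import *
import pickle
line(-47.5,112,56,.1); line(-47.5,116,105,.25)
manip.move_to(W(-110,8,215),rv(psi)); manip.hold(.1)
c=snap("wrist"); pickle.dump(c,open("w5.pkl","wb"))
i=c["image"][:,:,::-1]; cv2.imwrite("pics/w5f.png",i); 
J=lambda P:np.array([(P[:2]-o)@xv,(P[:2]-o)@yv])*1000
print(tj(),manip.get_time(),proj(c,W(0,23,47)*np.array([1,1,1])))
cv2.imwrite("pics/w5c.png",cv2.resize(i[125:275,220:420],None,fx=4,fy=4,interpolation=cv2.INTER_CUBIC))
E
```

```text
[-110.00742356    8.7977383   213.5704577 ] 35.825 [339.56069996 288.71191404]
```

View pics/w5c.png

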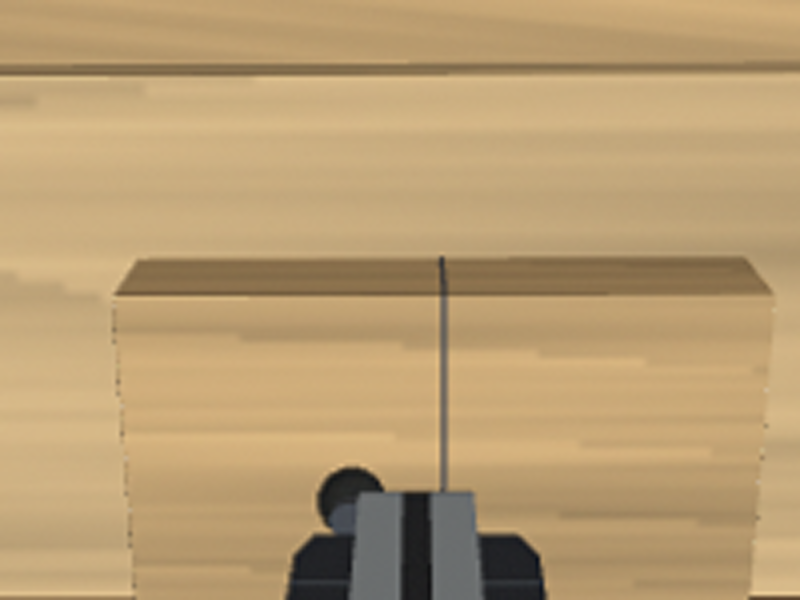

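```bash
python3 - <<'E'
from h import *
import pickle
c=pickle.load(open("w5.pkl","rb")); f=lambda u,v:(u/4+220-.375,v/4+125-.375)
J=lambda P:np.array([(P[:2]-o)@xv,(P[:2]-o)@yv])*1000
for n,p,z in[("foot",(350.5,500),.056),("lineF",(444,295),.048),("line",(443,490),.048),("FR",(114,294),.048),("FL",(773,294),.048)]:
    print(n,J(ray(c,f(*p),z)).round(1))
# size of ball from projection
P=W(-47.5,-5,56); a=proj(c,P+np.r_[yv*.008,0])-proj(c,P-np.r_[yv*.008,0]); print("ball dia crop px",a*4)
E
```

```text
foot [-47.7  -7.9]
lineF [-94.9  13.4]
line [-46.2  13.5]
FR [-95.  -60.9]
FL [-95.2  87.3]
ball dia crop px [69.42460191  0.11278914]
```

```bash
cat >> h.py <<'E'
import pickle
def look(n):
    manip.move_to(W(-72,2,268),rv(psi)); manip.hold(.1)
    c=snap("wrist"); pickle.dump(c,open(n+".pkl","wb")); i=c["image"][:,:,::-1]
    cv2.imwrite(f"pics/{n}c.png",cv2.resize(i[112:262,240:440],None,fx=4,fy=4,interpolation=cv2.INTER_CUBIC)); print(manip.get_time())
def meas(n,**k):
    c=pickle.load(open(n+".pkl","rb"))
    for a,(u,v,z) in k.items():
        P=ray(c,(u/4+240-.375,v/4+112-.375),z/1000); print(a,(np.array([(P[:2]-o)@xv,(P[:2]-o)@yv])*1000).round(1))
E
python3 - <<'E'
from h import *
manip.move_to(W(-47.5,-92,100),rv(psi)); line(-47.5,-92,56,.2); line(-47.5,-81.2,56,.1); manip.hold(.1)
F0=np.array(manip.get_contact_force()); print(tj(),manip.get_time())
l=push(1,1,-57.15,9.3,2,.03,F0)
print([(float(round(a,1)),float(b)) for a,b in l],tj(),manip.get_time())
line(-47.5,-66,56,.1); line(-47.5,-70,105,.25)
look("w6")
E
```

```text
[-46.92866267 -81.08796183  56.99455728] 37.25
[(-79.1, -0.3), (-77.1, 0.2), (-75.1, -0.3), (-73.1, -0.3), (-71.1, -0.0), (-69.1, -1.7), (-67.1, -0.0), (-65.1, 0.4), (-63.1, 1.2), (-61.1, 1.9), (-59.1, 1.4), (-57.2, 1.9)] [-46.90724947 -57.03809657  57.01622291] 40.25
41.75
```

View pics/w6c.png

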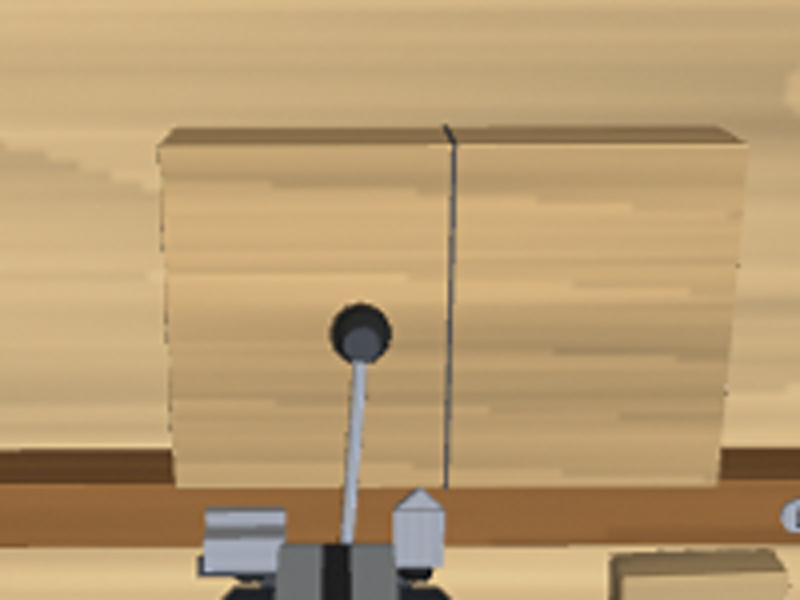

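```bash
python3 - <<'E'
from h import *
meas("w6",tip=(420,489,47),foot=(361,333,56),w1=(359,365,56),w2=(347,540,56),lineF=(454,144,48),lineB=(446,486,48),FR=(158,146,48),FL=(747,144,48),BR=(176,487,48),BL=(718,484,48))
E
```

```text
tip [ 0.8 22.9]
foot [-47.4   6.1]
w1 [-38.6   5.7]
w2 [11.9  2.7]
lineF [-95.   29.5]
lineB [-0.6 29.9]
FR [-94.5 -45.4]
FL [-95.1 103.7]
BR [ -0.2 -44.4]
BL [ -1.2 104.7]
```

```bash
python3 - <<'E'
from h import *
manip.move_to(W(-43,130,100),rv(psi)); line(-43,130,56,.2); line(-43,122.5,56,.1); manip.hold(.1)
F0=np.array(manip.get_contact_force()); print(tj(),manip.get_time())
l=push(1,-1,114.2,9.3,1.4,.03,F0)
print([(float(round(a,1)),float(b)) for a,b in l],tj(),manip.get_time())
line(-43,124,56,.1); line(-43,128,105,.25)
look("w7")
E
```

```text
[-42.3840748  122.38737355  56.98611852] 43.325
[(121.0, 1.1), (119.6, 0.4), (118.2, 0.5), (116.8, 0.4), (115.4, 0.3), (114.2, 1.7)] [-42.38307635 114.1518506   56.98719937] 44.825
46.4167
```

View pics/w7c.png

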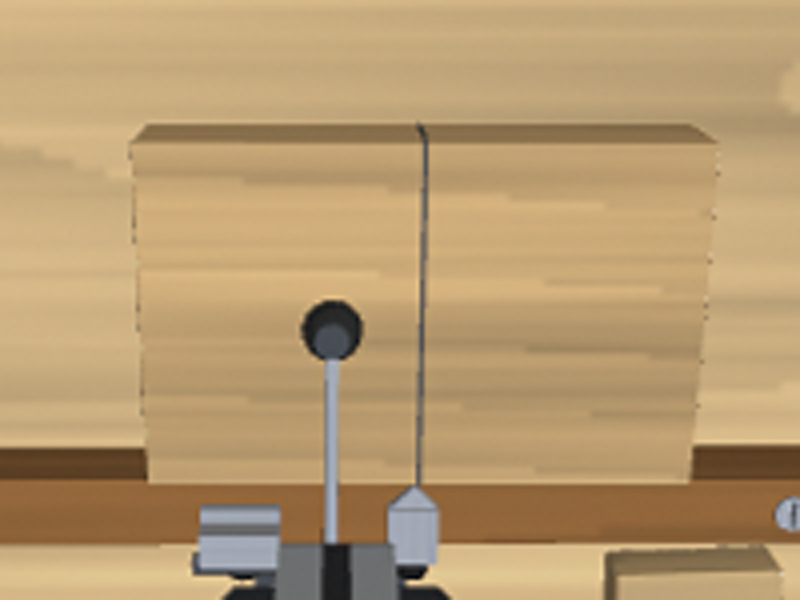

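```bash
python3 - <<'E'
from h import *
meas("w7",tip=(414.5,486,47),foot=(332,330,56),w1=(332.5,362,56),w2=(331,540,56),lineF=(426,142,48),lineB=(418,483,48),FR=(131,143,48),FL=(717,142,48),BR=(148,484,48),BL=(690,483,48),fR=(70,481,44),fL=(750,482,44))
E
```

```text
tip [ 0.6 22.9]
foot [-47.6   0.1]
w1 [-38.8   0.2]
w2 [12.6 -0.2]
lineF [-95.   23.8]
lineB [-0.8 23.7]
FR [-94.7 -50.9]
FL [-95.2  97.5]
BR [ -0.4 -50.6]
BL [-0.9 98.6]
fR [  0.6 -73. ]
fL [  0.5 116.5]
```

```bash
python3 - <<'E'
from h import *
manip.move_to(W(-43,125,100),rv(psi)); line(-43,125,56,.2); line(-43,117,56,.1); manip.hold(.1)
F0=np.array(manip.get_contact_force())
l=push(1,-1,113.2,9.3,1,.03,F0)
print([(float(round(a,1)),float(b)) for a,b in l],tj(),manip.get_time())
line(-43,126,56,.15); line(-112,118,70,.25); line(-112,33,56,.25); manip.hold(.1)
F0=np.array(manip.get_contact_force())
l=push(0,1,-104.5,6,.7,.02,F0)
print([(float(round(a,1)),float(b)) for a,b in l],tj(),manip.get_time())
line(-116,33,56,.15); line(-116,33,100,.3)
look("w8")
E
```

```text
[(115.9, -0.4), (114.9, -0.2), (113.9, -1.1), (113.2, 0.9)] [-42.45711493 113.26758044  56.93902233] 48.9833
[(-110.3, 0.1), (-109.6, -0.2), (-108.9, 0.1), (-108.2, 0.9), (-107.5, 0.2), (-106.8, -0.6), (-106.1, 1.8), (-105.4, 4.3), (-104.7, 5.9), (-104.5, 7.3)] [-106.34944237   33.18296454   55.72541704] 52.7583
54.2
```

View pics/w8c.png

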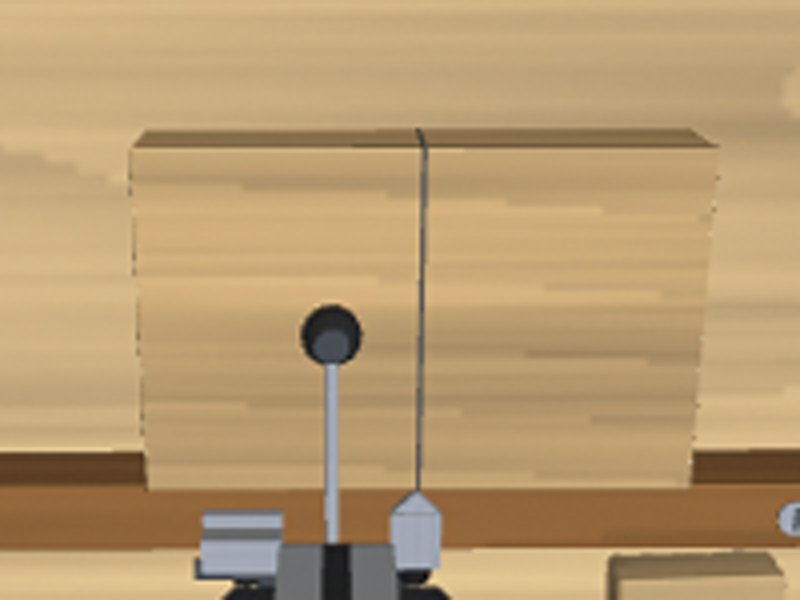

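```bash
python3 - <<'E'
from h import *
meas("w8",tip=(416.5,491,47),foot=(331,335,56),w1=(332,368,56),w2=(332.5,540,56),lineF=(425,147,48),lineB=(418,489,48),FR=(131,149,48),FL=(718,147,48),BR=(148,490,48),BL=(690,487,48),fR=(70,486,44),fL=(750,486,44))
E
```

```text
tip [ 0.6 22.7]
foot [-47.5  -0.8]
w1 [-38.5  -0.6]
w2 [11.1 -0.5]
lineF [-95.  23.]
lineB [-0.4 23.1]
FR [-94.4 -51.5]
FL [-95.1  97.1]
BR [ -0.  -51.3]
BL [-1.1 97.9]
fR [  0.6 -73.6]
fL [  0.4 115.7]
```

```bash
python3 - <<'E'
from h import *
c=pickle.load(open("w8.pkl","rb")); g=cv2.GaussianBlur(c["image"],(1,1),0)[:,:,2].astype(float)*0+cv2.cvtColor(c["image"],cv2.COLOR_RGB2GRAY)
J=lambda P:np.array([(P[:2]-o)@xv,(P[:2]-o)@yv])*1000
def edge(cols,r0,r1,sg,z):
    pts=[]
    for u in cols:
        d=sg*np.diff(g[r0:r1,u]); k=d.argmax(); 
        if 0<k<len(d)-1: w=np.clip(d[k-1:k+2],0,None); s=(w*[-1,0,1]).sum()/w.sum()
        else: s=0
        pts.append(J(ray(c,(u,r0+k+.5+s),z)))
    p=np.array(pts); b,a=np.polyfit(p[:,1],p[:,0],1)
    k=abs(p[:,0]-a-b*p[:,1])<.8; b,a=np.polyfit(p[k,1],p[k,0],1)
    print("slope mm/150: %.2f  x at y=23: %.2f  n=%d rms %.2f"%(b*150,a+b*23,k.sum(),np.std(p[k,0]-a-b*p[k,1])))
bl=[u for u in range(280,410) if not 316<u<350]
edge(bl,143,155,1,.048); edge(bl,228,240,-1,.048)       # blank front, back top edges
out=list(range(205,270))+list(range(418,445))
edge(out,228,240,1,.044)                              # fence front top edge, beside the blank
E
```

```text
slope mm/150: -0.12  x at y=23: -94.88  n=97 rms 0.01
slope mm/150: -0.47  x at y=23: -0.56  n=97 rms 0.04
slope mm/150: -0.72  x at y=23: 0.03  n=87 rms 0.12
```

```bash
python3 -c "
from rig import manip
print(manip.get_time()); manip.sign_off()"
```

```text
54.2
the job is handed in; nothing more can be done
```

The blank is set in the jig and the job is handed in at 54.2 s of the 67 s allowed. By my last checks the line is at the pointer, the blank is flush and the finger is straight.

**What I did:**
1. I pushed the blank home against the fence from the front.
2. I tapped it from the right, and that first push went too far past the pointer.
3. I corrected it with taps from the left, the right, then twice from the left, which also brought the finger back to straight.
4. I finished with one extra light push from the front, in case the left end had come slightly off the fence.

The highest push force I read was about 7 N.

**Last checks, from the wrist camera:**
- **Pencil line:** it stands about 0.4 mm to the left of the pointer tip. I left that, because another tap would have dragged the finger by about the same amount.
- **Finger:** the foot reads -0.8 mm, the same as at the start, and the wire runs parallel to the jig's axis. That puts the drag at about 0 mm.
- **Flushness:** these readings disagreed. Corners picked by eye suggested the left end stood about 1 mm off. Fitted edges showed the blank's back edge and the fence parallel to about 0.25 mm over the blank's length, but the front edge differed from the fence by about 0.6 mm. The last front push stopped firmly against the fence, so I took it as flush.

I didn't take a separate final picture of the other things on the bench. I kept the arm clear of them throughout.

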